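Fetch the honey from behind the canisters

ROBOT

A 6-joint arm with a two-finger parallel gripper is mounted at the origin on the work surface. World frame = base frame: x ahead of the robot, y to its left, z up, the work surface at z = 0. Lengths are in m, angles in rad, forces in N, time in s.
With the tool pointing down it reaches from about 0.375 to 0.9 m from the base axis. Payload 3.1 kg.
Tool frame: the origin (TCP) lies between the finger pads; the fingertips stand r.nose_length ahead of it and the grasp point (between the pads) lies 3 mm ahead of it (r.nose_length is the distance from the TCP to the fingertips, in m); z points along the fingers, y is the line along which they close (so a half turn about z gives the same grasp; the last joint's range is limited). The gripper opens to 87 mm and grips with 3 to 60 N. Pads are 19 mm wide; open, the fingers measure 117 mm over their backs; the gripper's body (75 mm by 190 mm) begins 51 mm behind the grasp point.
Start: joints at [-1.526, 0.527, 1.433, -0, 1.181, -0.178], TCP at [0.138, -0.61, 0.245] pointing down, gripper open.
Joint ranges: [-3.08, 3.08], [-0.75, 2.2], [0.22, 2.44], [-1.43, 4.57], [0, 2.65], [-2.85, 2.85]. Speed limits (rad/s): [2.79, 2.79, 3.14, 3.14, 3.14, 3.14].

INTERFACE

Orientations are given as a rotation vector (axis times angle).
In Python, from plant import r gives the robot as it stands.
- The arm moves only by the tool apply_moves, never from a script. Its argument "plan" is text: rows parted by semicolons, each of 7 numbers parted by spaces: the shift along the world's x, y, z in cm, then the turn, a rotation vector about the world's x, y, z in rad, then the finger opening in cm, from 0 to 8.7. A call has exactly 10 rows; each row shifts and turns the commanded pose from where the row before left it; what a row does not reach is not made up. A row lasts 1/12 s, in which the tool goes at most 41.7 mm and 7.16 degrees, less where a joint would pass 70% of its speed; a pose out of reach is approached as far as the arm can. A call with a gripper value outside its range is refused whole. The fingers move at their own pace and stop on an object; "newtons" is the grip in N (left out, the last holds). Time passes only in rows, so rows that do not move let the fingers close, or fill a call up. It gives the time, the measured TCP pose, the force, the opening and the grip force at its end, in the units of the state.
- r.get_state(): the state, without advancing time (a new reading comes with each control period).
- r.snapshot(name): name is "side" or "top"; returns a dict with "pixels" (384x512x3 uint8, red, green, blue), "depth" (384x512 float32, m along the optical axis (not along the pixel's ray), 0 where there is no reading), "fx", "fy", "cx", "cy" (pixels), "rvec" (rotation vector, rad) and "tvec" (3), from world to camera coordinates, as OpenCV has them. Camera axes: x right, y down, z forward; pixel columns grow to the right and rows downward; lengths in m; the calibration is good to about 2 mm. A picture is of the moment at which its call begins.
- r.hand_in(): hands the job in; it is judged then, once.
The state is a dict: "clock": time; "qpos": joint angles; "qvel": joint speeds; "tau": joint torques, N m; "eef_pos": TCP position; "orientation": TCP orientation; "ft_force": force on the tool from outside, world axes, zero at the start; "torque": the same for the moment, N m; "opening": finger opening in m; "finger_force": force on a finger pad.
Only numpy, scipy, OpenCV 4.12 (cv2) and the standard library are available. Lean on these libraries where they do the work, as an engineer would, in place of code of your own. Each camera call takes 0.05 s, during which the arm holds its last target. There are 200 camera calls.

TASK

The honey pot is boxed in behind the three storage canisters on the wooden tray. Stand all three canisters on the chopping board, leaving the honey where it is; then stand the honey pot on the middle of the round slate coaster, and only after that put every canister back on the tray exactly where it stood at the start. Set things down upright without dropping them, and leave the mug, the pepper mill and the salt cellar alone.

Things in the scene. Friction and masses are not known exactly. Their poses are not given: they have to be found in the camera images.
- green_canister: green lidded storage canister, round and upright, 60 mm in diameter over its lower 100 mm, then a 57 mm lid up to 112 mm and a small 22 mm wooden knob up to 120 mm; 350 g (may vary by 30 %). Origin at the centre of its underside, z up. The lid is fast: the whole is one rigid thing.
- blue_canister: blue canister, same shape, size and mass as the green one; origin at the centre of its underside.
- terracotta_canister: terracotta (orange-brown) canister, same shape, size and mass as the green one; origin at the centre of its underside. The three canisters stand on the tray in an arc around the honey pot, each with its axis 64 mm from the honey pot's axis (5 mm clear), about 15 mm clear of one another, one in front of it (on the tray's -x side) and one on either side of it; which colour stands where changes.
- honey_pot: low amber honey pot with a paper band and a yellow lid, 58 mm in diameter over its lower 36 mm, then a 54 mm lid up to 50 mm in all; 250 g. Origin at the centre of its underside, z up. It stands on the tray behind the canisters, which are more than twice as tall.
- tray: fixed rectangular wooden tray, 155 mm along its x by 215 mm along its y, with a floor 8 mm thick on which the canisters and the honey pot stand and a low rim 8 mm wide whose top is 18 mm above the worktop. Origin at the centre of its underside, on the worktop. The honey pot stands 32 mm from its centre along its +x, one canister 32 mm along -x, the other two at x = 12 mm, y = +61 and -61 mm.
- chopping_board: fixed dark wooden chopping board with pale stripes near its ends, 150 mm along its x by 290 mm along its y, 16 mm thick, empty at the start. Origin at the centre of its underside, on the worktop.
- coaster: fixed round dark slate coaster, 100 mm in diameter, 6 mm thick. Origin at the centre of its underside, on the worktop.
- mug: white mug, 80 mm in diameter, 92 mm high, its handle turned away from the coaster, standing on the worktop 115 to 130 mm beyond the coaster's centre; not to be moved. Origin at the centre of its underside.
- pepper_mill: tall dark wooden pepper mill, 54 mm in diameter, 182 mm high, on the worktop beyond the work; not to be moved. Origin at the centre of its underside.
- salt_cellar: white salt cellar with a wooden lid, 76 mm in diameter, 69 mm high, on the worktop beyond the work; not to be moved. Origin at the centre of its underside.
There are look-alikes about, which are no part of the job. Of the things that look like the coaster, the largest one is meant.

How it is judged:
By the outcome, as a careful person would: the job done as asked, in the order asked, and still so for the second after the job is handed in, with the robot touching nothing.
It also fails if it takes over 144 s, if anything falls off the work surface, if the arm or the gripper's body presses on something with over 40 N, if the wrist force passes 120 N, or if a joint passes its speed limit or range.

## Working session

There is one attempt and no reset: what is moved stays moved. The work goes in short steps, Python scripts to look and compute and a tool call to move; the robot and the scene stay as the last step left them, time stands still between calls to the robot, and variables do not carry over. Pictures are saved under pics/ and viewed, at most 14 in all, crops included, and the job is handed in when it is done.

Besides the shell and the picture viewer there is one more tool, called after "Call:" as name(argument=value, ...), one argument or row to a line, values as JSON. apply_moves: Moves the arm, as the interface text tells. Its arguments: {"type":"object","properties":{"plan":{"type":"string"},"newtons":{"type":"number"}},"required":["plan"]}

```bash
mkdir -p pics; ls; cat > h.py <<'E'
import numpy as np, cv2, pickle
from plant import r
def snap(n):
    s=r.snapshot(n); pickle.dump(s,open(f'{n}.pkl','wb')); return s
def load(n): return pickle.load(open(f'{n}.pkl','rb'))
def cam(s):
    R=cv2.Rodrigues(np.array(s['rvec'],float))[0]; t=np.array(s['tvec'],float).ravel(); return R,t
def ray(s,u,v,z):
    R,t=cam(s); d=R.T@np.array([(u-s['cx'])/s['fx'],(v-s['cy'])/s['fy'],1]); c=-R.T@t
    return c+d*(z-c[2])/d[2]
def cloud(s):
    R,t=cam(s); v,u=np.mgrid[:384,:512]; d=s['depth']
    P=np.stack([(u-s['cx'])/s['fx']*d,(v-s['cy'])/s['fy']*d,d],-1); return (P-t)@R
def proj(s,p):
    R,t=cam(s); q=R@np.array(p)+t; return q[0]/q[2]*s['fx']+s['cx'],q[1]/q[2]*s['fy']+s['cy']
E
python3 - <<'E'
from h import *
for n in ('top','side'):
    s=snap(n); R,t=cam(s); print(n,-R.T@t,s['fx'],R[2]); cv2.imwrite(f'pics/{n}0.png',cv2.resize(s['pixels'][...,::-1],(800,600)))
st=r.get_state(); print(st, r.nose_length)
E
```

```text
pics
top [0.40096246 0.01578763 1.00761334] 417.2111968170412 [ 0.1694248  -0.01535567 -0.98542348]
side [0.50878101 0.81146326 0.86168306] 417.9150568269261 [ 0.06717894 -0.71473489 -0.69616164]
{'clock': 0.1, 'qpos': array([-1.52652939e+00,  5.28376823e-01,  1.43376422e+00,  8.13970517e-06,
        1.18137783e+00, -1.78484818e-01]), 'qvel': array([ 0.00067561, -0.00214304, -0.00311889,  0.00308212, -0.00010604,
       -0.00026699]), 'tau': array([-3.69279342e-04, -4.40984130e+01, -1.77151197e+01,  6.34001568e-02,
        5.33824519e-02, -5.89115257e-05]), 'eef_pos': array([ 0.13808427, -0.6089346 ,  0.24367037]), 'orientation': array([-3.12021877e+00, -3.48956309e-01, -2.14564777e-04]), 'ft_force': array([-0.21472979, -0.08652028, -0.01497647]), 'torque': array([ 0.02453333,  0.00707306, -0.04021146]), 'finger_force': 0.0, 'opening': 0.08709751633486729} 0.022
```

View pics/top0.png

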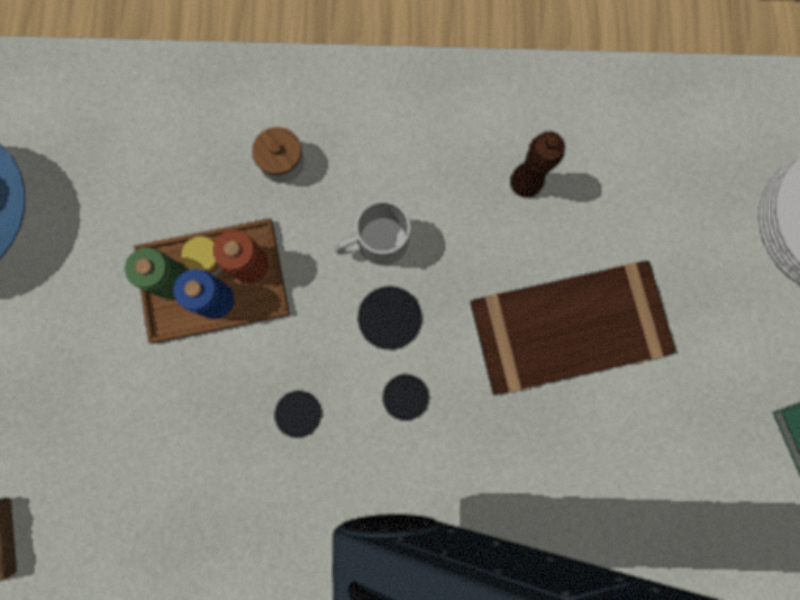

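View pics/side0.png

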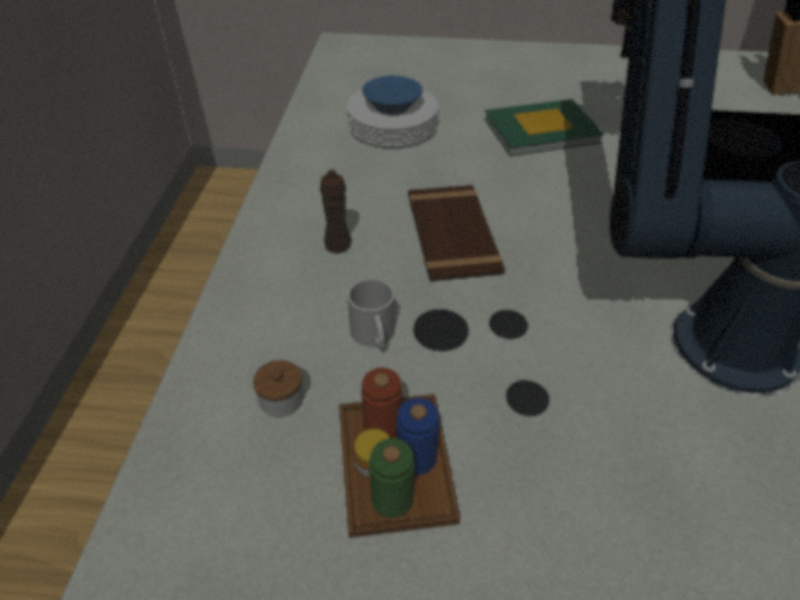

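The top view (800x600) shows:
- **Tray:** around (212,280), holding green (148,268), blue (200,292), terracotta (237,252) and the yellow honey lid (200,252).
- **Chopping board:** at (573,327). The green book at (795,430) is a different thing.
- **Coaster candidates:** dark discs at (390,318), (298,414) and (406,397). The largest, at (390,318) beside the mug, is the one meant.

The side view agrees.

```bash
python3 - <<'E'
from h import *
T=load('top'); S=load('side')
def big(m,minA=60):
    m=cv2.morphologyEx(m.astype(np.uint8),cv2.MORPH_OPEN,np.ones((3,3)))
    c=cv2.findContours(m,0,1)[0]; return [x for x in sorted(c,key=cv2.contourArea,reverse=True) if cv2.contourArea(x)>=minA]
for n,s in (('top',T),('side',S)):
    P=cloud(s); hsv=cv2.cvtColor(s['pixels'],cv2.COLOR_RGB2HSV); H,Sa,V=cv2.split(hsv); Z=P[...,2]; ok=s['depth']>0
    print(n,'table z',np.median(Z[200:230,:][ok[200:230,:]]))
    box=(P[...,0]>.3)&(P[...,0]<.85)&(P[...,1]<.75)&(P[...,1]>-.6)&ok
    # lids: height 0.105..0.125 within tray region
    lid=box&(Z>.104)&(Z<.13)&(P[...,1]>.15)
    for c in big(lid,40):
        k=np.zeros(Z.shape,np.uint8); cv2.drawContours(k,[c],-1,1,-1); q=P[(k>0)&lid]
        px=s['pixels'][(k>0)&lid].mean(0); xy=q[:,:2]; 
        pts=np.array([ray(s,*p[0],.112)[:2] for p in c]).astype(np.float32)
        (cx,cy),rr=cv2.minEnclosingCircle(pts)
        print('lid',px.round(),q.mean(0).round(4),'circ',round(cx,4),round(cy,4),round(rr,4))
    # knobs
    m=box&(Z>.112)&(Z<.128)&(P[...,1]>.15)&(H<20)&(V>120)&(Sa<150)
    for c in big(m,8):
        M=cv2.moments(c); print('knob',ray(s,M['m10']/M['m00'],M['m01']/M['m00'],.120).round(4),cv2.contourArea(c))
    m=box&(H>20)&(H<35)&(Sa>110)&(P[...,1]>.15)
    for c in big(m,20):
        k=np.zeros(Z.shape,np.uint8); cv2.drawContours(k,[c],-1,1,-1);q=P[(k>0)&m&(Z>.05)]
        pts=np.array([ray(s,*p[0],.058)[:2] for p in c]).astype(np.float32)
        print('yellow',np.median(q,0).round(4),pts.min(0),pts.max(0),cv2.contourArea(c))
    m=box&(V<60)&(Z<.03)&(Sa<120)
    for c in big(m,150)[:4]:
        e=cv2.fitEllipse(c); p=ray(s,*e[0],.006); print('disc',np.round(e[0],1),p.round(4),'d',(np.ptp([ray(s,*q[0],.006)[:2] for q in c],axis=0)).round(4))
    for nm,reg,z in (('board',(P[...,1]<-.1)&(P[...,1]>-.5)&(P[...,0]<.72),.016),('tray',(P[...,1]>.13),.018)):
        m=box&reg&(Sa>70)&((H<25)|(H>170))&(Z<.03)&(P[...,0]<.72)
        c=big(m,150)[0]; pts=np.array([ray(s,*p[0],z)[:2] for p in c]).astype(np.float32)
        rc=cv2.minAreaRect(pts); print(nm,rc, cv2.boxPoints(rc).round(3).tolist())
    for nm,a in (('mug',(330,250,190,270)),):
        pass
T_=cloud(T)
for nm,(u,v) in dict(mug=(250,135),salt=(177,97),mill=(350,95)).items(): print(nm,T_[v,u].round(3))
E
```

```text
top table z 0.0024398002047793963
lid [ 52.  67. 101.] [0.5332 0.2814 0.1199] circ 0.535 0.284 0.0315
lid [77. 95. 65.] [0.562  0.3503 0.12  ] circ 0.5629 0.3541 0.0319
lid [115.  65.  46.] [0.589  0.2328 0.1203] circ 0.5906 0.2349 0.0315
yellow [0.5974 0.2997 0.0584] [0.57476294 0.27531743] [0.62440205 0.32502168] 349.5
disc [249.2 203. ] [0.5142 0.0149 0.006 ] d [0.0925 0.0945]
disc [190.5 264.7] [0.3661 0.1497 0.006 ] d [0.0645 0.068 ]
disc [259.3 253.8] [ 0.3941 -0.0113  0.006 ] d [0.0631 0.0642]
board ((0.5050978064537048, -0.2657875716686249), (0.14851796627044678, 0.2875804603099823), 13.849577903747559) [[0.39899998903274536, -0.14399999380111694], [0.46700000762939453, -0.4230000078678131], [0.6119999885559082, -0.3880000114440918], [0.5429999828338623, -0.1080000028014183]]
tray ((0.5658255219459534, 0.28987887501716614), (0.15439501404762268, 0.2141651213169098), 13.062355041503906) [[0.4659999907016754, 0.37700000405311584], [0.5149999856948853, 0.1679999977350235], [0.6650000214576721, 0.2029999941587448], [0.6169999837875366, 0.41200000047683716]]
side table z -0.000663
[... 425 characters left out ...]
4.9 207. ] [ 0.3974 -0.0066  0.006 ] d [0.0618 0.0637]
board ((0.5078461170196533, -0.25688284635543823), (0.1486826092004776, 0.29026085138320923), 13.831254959106445) [[0.4009999930858612, -0.1340000033378601], [0.4699999988079071, -0.41600000858306885], [0.6150000095367432, -0.3799999952316284], [0.5450000166893005, -0.09799999743700027]]
tray ((0.5681936740875244, 0.295895516872406), (0.1530175358057022, 0.2183167040348053), 13.110769271850586) [[0.4690000116825104, 0.38499999046325684], [0.5180000066757202, 0.1720000058412552], [0.6669999957084656, 0.2070000022649765], [0.6179999709129333, 0.41999998688697815]]
mug [0.669 0.016 0.058]
salt [0.754 0.19  0.07 ]
mill [ 0.731 -0.194  0.168]
```

Call:
apply_moves(
  plan="3 2.5 0 0 0 0.12 8.7;3 2.5 0 0 0 0.12 8.7;3 2.5 0 0 0 0.12 8.7;3 2.5 0 0 0 0.12 8.7;3 2.5 0 0 0 0.12 8.7;3 2.5 0 0 0 0.12 8.7;3 2.5 0 0 0 0.12 8.7;3 2.5 0 0 0 0.12 8.7;3 2.5 0 0 0 0.12 8.7;3 2.5 0 0 0 0.12 8.7",
  newtons=25,
)

```text
clock: 0.93
eef_pos: [0.4392, -0.3578, 0.2442]
orientation: [-2.373, -2.058, -0.0]
ft_force: [0.8, -0.0, 0.2]
opening: 0.087
finger_force: 0.0
```

Call:
apply_moves(
  plan="0.6 4 0 0 0 0.12 8.7;0.6 4 0 0 0 0.12 8.7;0.6 4 0 0 0 0.12 8.7;0.6 4 0 0 0 0.017 8.7;0.6 4 0 0 0 0 8.7;0.6 4 0 0 0 0 8.7;0.6 4 0 0 0 0 8.7;0.6 4 0 0 0 0 8.7;0.6 4 0 0 0 0 8.7;0.6 4 0 0 0 0 8.7",
)

```text
clock: 1.77
eef_pos: [0.4978, 0.0425, 0.2444]
orientation: [-1.953, -2.46, 0.0]
ft_force: [0.7, -0.8, 0.3]
opening: 0.087
finger_force: 0.0
```

```bash
python3 - <<'E'
from h import *
im=load('top')['pixels'][...,::-1]
cv2.imwrite('pics/crop.png',cv2.resize(im[110:290,70:320],(800,576)))
E
```

```text
(no output)
```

View pics/crop.png

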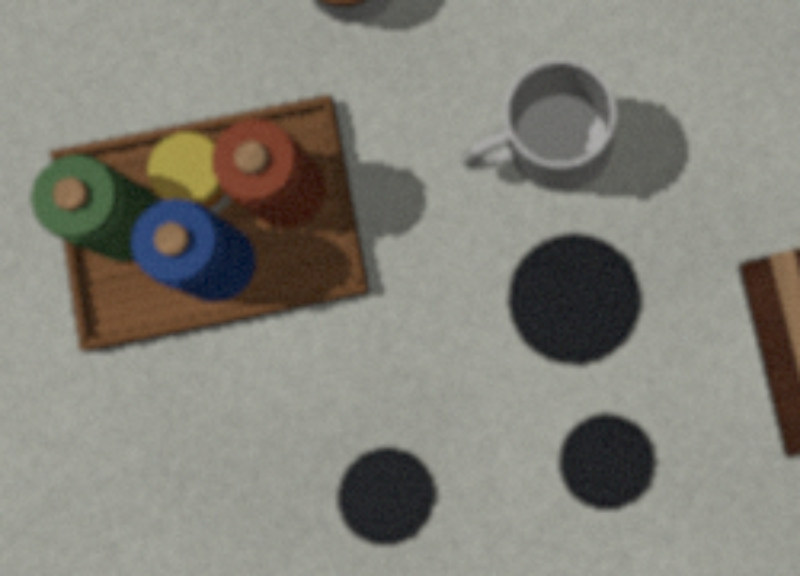

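The crop confirms the choice: the large disc at crop (575,298) is the coaster, with smaller look-alikes at (387,495) and (607,461). Canister knobs are at (69,193), (170,239) and (251,157), and the yellow honey lid is at (187,167).

Call:
apply_moves(
  plan="0.63 4.05 0 0 0 0 8.7;0.63 4.05 0 0 0 0 8.7;0.63 4.05 0 0 0 0 8.7;0.63 4.05 0 0 0 0 8.7;0.63 4.05 0 0 0 0 8.7;0.63 4.05 0 0 0 0 8.7;0 0 -2 0 0 0 8.7;0 0 -2 0 0 0 8.7;0 0 -2 0 0 0 8.7;0 0 0 0 0 0 8.7",
)

```text
clock: 2.6
eef_pos: [0.5327, 0.283, 0.1801]
orientation: [-1.949, -2.457, 0.013]
ft_force: [-1.0, -0.5, -1.0]
opening: 0.0869
finger_force: 0.0
```

```bash
cat >> h.py <<'E'
def knobs(s,box):
    "knob centroids (tan blobs) in pixel box -> world at z"
    hsv=cv2.cvtColor(s['pixels'],cv2.COLOR_RGB2HSV).astype(int); Z=cloud(s)[...,2]
    m=((hsv[...,0]<20)&(hsv[...,2]>115)&(hsv[...,1]<140)&(hsv[...,1]>55)&(Z>.1)&(Z<.15)).astype(np.uint8)
    k=np.zeros_like(m); x0,y0,x1,y1=box; k[y0:y1,x0:x1]=m[y0:y1,x0:x1]
    n,l,st,c=cv2.connectedComponentsWithStats(k); return [(c[i],st[i,4]) for i in range(1,n) if st[i,4]>15]
E
python3 - <<'E'
from h import *
for n,b in (('top',(70,140,180,220)),('side',(220,230,300,330))):
    s=load(n)
    for c,a in knobs(s,b): print(n,c.round(1),a,ray(s,*c,.128).round(4))
s=snap('side'); cv2.imwrite('pics/s1.png',cv2.resize(s['pixels'][170:370,150:400,::-1],(750,600)))
print(r.get_state()['eef_pos'])
E
```

```text
top [147.1 158.2] 69 [0.5928 0.2362 0.128 ]
top [ 91.1 170. ] 64 [0.5646 0.3534 0.128 ]
top [122.6 184.1] 62 [0.5355 0.2844 0.128 ]
[0.53392293 0.28307842 0.18209732]
```

View pics/s1.png

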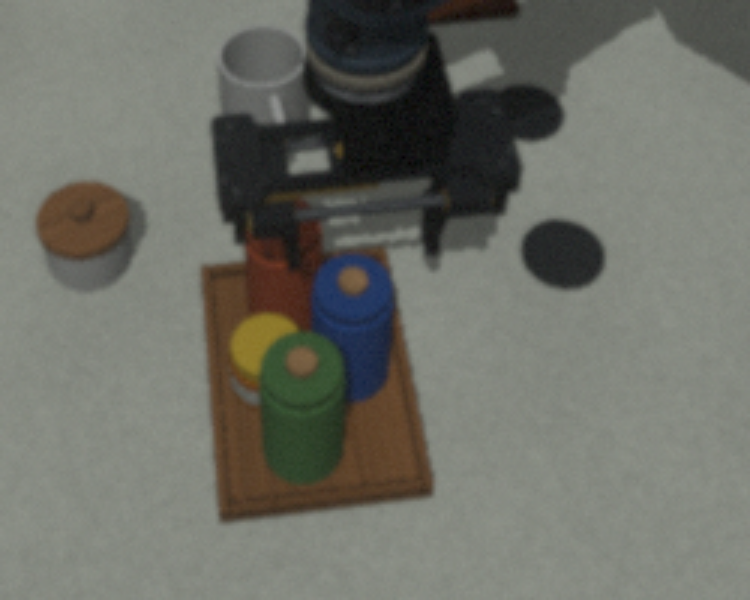

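The gripper hangs over the blue canister (knob at crop (352,280)), with fingertips near (295,258) and (432,262). I'll compare those with the projected positions.

```bash
python3 - <<'E'
from h import *
s=load('side'); st=r.get_state(); R=cv2.Rodrigues(st['orientation'])[0]; p=st['eef_pos']; print(p)
f=lambda q:((np.array(proj(s,q))-[150,170])*3).round(0)
for sg in(-1,1):
    print('tip mid finger',f(p+R@[0,sg*.051,.022]), 'z+.0', f(p+R@[0,sg*.0435,.022]))
for c in ((.5358,.2856),(.5649,.3551),(.5925,.2363)): print(f([*c,.128]))
t=load('top'); 
for c in ((.5358,.2856),(.5649,.3551),(.5925,.2363)): print(np.round(proj(t,[*c,.128]),1))
E
```

```text
[0.53392293 0.28307842 0.18209732]
tip mid finger [432. 240.] z+.0 [421. 241.]
tip mid finger [286. 256.] z+.0 [297. 255.]
[355. 278.]
[303. 360.]
[284. 217.]
[122.1 184. ]
[ 90.3 169.8]
[147.  158.4]
```

Call:
apply_moves(
  plan="0 0.1 -1 0 0 0 8.7;0 0 -2.5 0 0 0 8.7;0 0 -2.5 0 0 0 8.7;0 0 -2 0 0 0 8.7;0 0 -0.8 0 0 0 8.7;0 0 0 0 0 0 8.7;0 0 0 0 0 0 8.7;0 0 0 0 0 0 5;0 0 0 0 0 0 5;0 0 0 0 0 0 5",
  newtons=20,
)

```text
clock: 3.48
eef_pos: [0.5368, 0.2848, 0.098]
orientation: [1.952, 2.459, 0.004]
ft_force: [-0.0, -0.3, 1.3]
opening: 0.0743
finger_force: 0.0
```

Call:
apply_moves(
  plan="0 0 0 0 0 0 5;0 0 0 0 0 0 5;0 0 0 0 0 0 5;0 0 0 0 0 0 5;0 0 0 0 0 0 5;0 0 0 0 0 0 5;0 0 0 0 0 0 5;0 0 0 0 0 0 5;0 0 0 0 0 0 5;0 0 0 0 0 0 5",
)

```text
clock: 4.32
eef_pos: [0.5369, 0.2847, 0.0972]
orientation: [1.952, 2.46, 0.003]
ft_force: [1.8, 0.8, 5.2]
opening: 0.0596
finger_force: 20.0
```

Call:
apply_moves(
  plan="0 0 2 0 0 0 5;0 0 4 0 0 0 5;0 0 4 0 0 0 5;0 0 4 0 0 0 5;-0.05 -2 0 0 0 0 5;-0.05 -3.95 0 0 0 0 5;-0.05 -3.95 0 0 0 0 5;-0.05 -3.95 0 0 0 0 5;-0.05 -3.95 0 0 0 0 5;-0.05 -3.95 0 0 0 0 5",
)

```text
clock: 5.15
eef_pos: [0.5303, 0.0657, 0.2348]
orientation: [-1.949, -2.458, 0.005]
ft_force: [0.5, 0.1, -2.6]
opening: 0.0594
finger_force: 20.0
```

Call:
apply_moves(
  plan="-0.05 -3.95 0 0 0 0 5;-0.05 -3.95 0 0 0 0 5;-0.05 -3.95 0 0 0 0 5;-0.05 -3.95 0 0 0 0 5;-0.05 -3.95 0 0 0 0 5;-0.05 -3.95 0 0 0 0 5;-0.05 -3.95 0 0 0 0 5;-0.05 -3.95 0 0 0 0 5;-0.05 -3.95 0 0 0 0 5;-0.05 -3.95 0 0 0 0 5",
)

```text
clock: 5.98
eef_pos: [0.5259, -0.3285, 0.2343]
orientation: [-1.949, -2.455, -0.001]
ft_force: [1.0, -0.4, -3.1]
opening: 0.0595
finger_force: 20.0
```

Call:
apply_moves(
  plan="0 -1.95 0 0 0 0 5;0 0 0 0 0 0 5;0 0 -3 0 0 0 5;0 0 -3.5 0 0 0 5;0 0 -3 0 0 0 5;0 0 -2 0 0 0 5;0 0 -1 0 0 0 5;0 0 -0.4 0 0 0 5;0 0 0 0 0 0 5;0 0 0 0 0 0 5",
)

```text
clock: 6.82
eef_pos: [0.5281, -0.3472, 0.1078]
orientation: [1.952, 2.461, 0.0]
ft_force: [-0.0, -0.3, -4.0]
opening: 0.0589
finger_force: 20.0
```

```bash
python3 - <<'E'
from h import *
s=snap('side'); cv2.imwrite('pics/s2.png',cv2.resize(s['pixels'][60:260,150:400,::-1],(750,600)))
st=r.get_state(); print(st['eef_pos'],st['ft_force'],st['orientation'])
E
```

```text
[ 0.52850239 -0.34761549  0.10815444] [ 0.66681429 -0.55145979 -3.54086729] [1.95180977e+00 2.45971211e+00 3.89005688e-05]
```

View pics/s2.png

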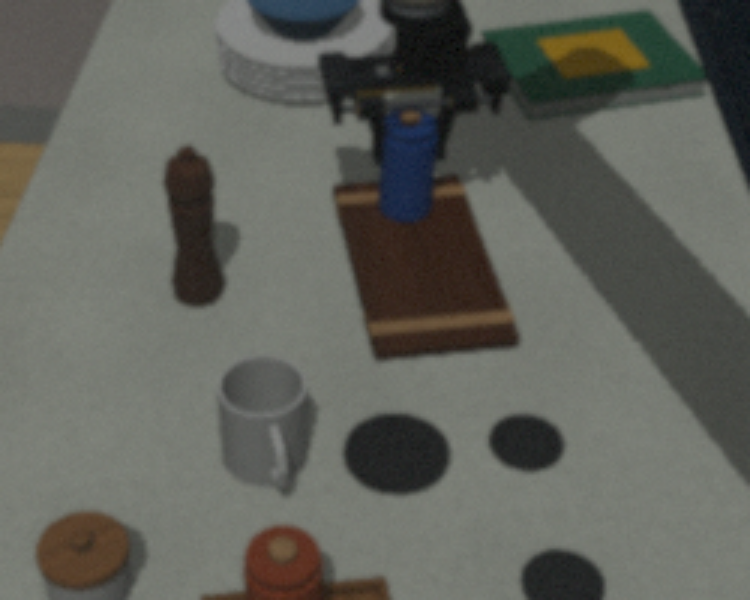

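The side view shows blue upright in the grip above the far end of the board (base at (407,213)), about 3 mm up. I'll lower it and release.

Call:
apply_moves(
  plan="0 0 -0.1 0 0 0 5;0 0 -0.1 0 0 0 5;0 0 -0.1 0 0 0 5;0 0 0 0 0 0 5;0 0 0 0 0 0 5;0 0 0 0 0 0 5;0 0 0 0 0 0 5;0 0 0 0 0 0 5;0 0 0 0 0 0 5;0 0 0 0 0 0 5",
)

```text
clock: 7.7
eef_pos: [0.5283, -0.3478, 0.1052]
orientation: [1.952, 2.46, -0.0]
ft_force: [-0.1, 1.5, 5.1]
opening: 0.0596
finger_force: 20.0
```

Call:
apply_moves(
  plan="0 0 0 0 0 0 8.7;0 0 0 0 0 0 8.7;0 0 0 0 0 0 8.7;0 0 0 0 0 0 8.7;0 0 1 0 0 0 8.7;0 0 3.5 0 0 0 8.7;0 0 3.5 0 0 0 8.7;0 0 3.5 0 0 0 8.7;0 0 2.5 0 0 0 8.7;0.2 3.9 0 0 0 0 8.7",
)

```text
clock: 8.53
eef_pos: [0.5336, -0.3174, 0.2523]
orientation: [1.947, 2.44, -0.006]
ft_force: [1.9, -1.4, -0.0]
opening: 0.0869
finger_force: 0.0
```

Call:
apply_moves(
  plan="0.2 3.9 0 0 0 0 8.7;0.2 3.9 0 0 0 0 8.7;0.2 3.9 0 0 0 0 8.7;0.2 3.9 0 0 0 0 8.7;0.2 3.9 0 0 0 0 8.7;0.2 3.9 0 0 0 0 8.7;0.2 3.9 0 0 0 0 8.7;0.2 3.9 0 0 0 0 8.7;0.2 3.9 0 0 0 0 8.7;0.2 3.9 0 0 0 0 8.7",
)

```text
clock: 9.37
eef_pos: [0.5497, 0.0833, 0.2453]
orientation: [1.953, 2.46, 0.001]
ft_force: [0.6, -0.4, -0.4]
opening: 0.0869
finger_force: 0.0
```

```bash
python3 - <<'E'
from h import *
print(r.get_state()['eef_pos'])
for n in('top','side'):
    s=snap(n)
    c=np.array(proj(s,[.5283,-.3478,.136])).astype(int)
    for k,a in knobs(s,(c[0]-12,c[1]-12,c[0]+12,c[1]+12)): print(n,k.round(1),a,ray(s,*k,.136).round(4), np.round(proj(s,[.5283,-.3478,.136]),1))
E
```

```text
[0.54969226 0.08334192 0.24534954]
top [420.5 193.8] 72 [ 0.5264 -0.3481  0.136 ] [420.3 192.9]
```

Call:
apply_moves(
  plan="0.23 3.87 0 0 0 0 8.7;0.23 3.87 0 0 0 0 8.7;0.23 3.87 0 0 0 0 8.7;0.23 3.87 0 0 0 0 8.7;0.23 3.87 0 0 0 0 8.7;0.23 3.87 0 0 0 0 8.7;0.22 3.87 0 0 0 0 8.7;0 0 -3 0 0 0 8.7;0 0 -3 0 0 0 8.7;0 0 0 0 0 0 8.7",
)

```text
clock: 10.3
eef_pos: [0.5622, 0.3509, 0.1789]
orientation: [-1.948, -2.458, 0.017]
ft_force: [-1.1, -0.7, -1.5]
opening: 0.0868
finger_force: 0.0
```

Call:
apply_moves(
  plan="0 0 0 0 0 0 8.7;0 0 0 0 0 0 8.7;0 0 -3 0 0 0 8.7;0 0 -3 0 0 0 8.7;0 0 -2 0 0 0 8.7;0 0 -0.8 0 0 0 8.7;0 0 0 0 0 0 8.7;0 0 0 0 0 0 8.7;0 0 0 0 0 0 8.7;0 0 0 0 0 0 8.7",
)

```text
clock: 11.13
eef_pos: [0.5674, 0.3529, 0.0989]
orientation: [1.952, 2.459, 0.006]
ft_force: [0.1, 0.1, -0.4]
opening: 0.0869
finger_force: 0.0
```

Call:
apply_moves(
  plan="-0.1 0.1 -0.15 0 0 0 8.7;0 0 0 0 0 0 8.7;0 0 0 0 0 0 8.7;0 0 0 0 0 0 5;0 0 0 0 0 0 5;0 0 0 0 0 0 5;0 0 0 0 0 0 5;0 0 0 0 0 0 5;0 0 0 0 0 0 5;0 0 0 0 0 0 5",
)

```text
clock: 11.97
eef_pos: [0.5659, 0.3536, 0.0953]
orientation: [1.952, 2.46, 0.003]
ft_force: [1.0, 0.2, -0.5]
opening: 0.0594
finger_force: 20.0
```

Call:
apply_moves(
  plan="0 0 0 0 0 0 5;0 0 0 0 0 0 5;0 0 0 0 0 0 5;0 0 2 0 0 0 5;0 0 4 0 0 0 5;0 0 4 0 0 0 5;0 0 4 0 0 0 5;-0.3 -2 0 0 0 0 5;-0.3 -3.9 0 0 0 0 5;-0.3 -3.9 0 0 0 0 5",
)

```text
clock: 12.8
eef_pos: [0.5537, 0.2552, 0.2348]
orientation: [-1.948, -2.463, 0.004]
ft_force: [0.5, -1.0, -3.9]
opening: 0.0593
finger_force: 20.0
```

Call:
apply_moves(
  plan="-0.38 -3.97 0 0 0 0 5;-0.38 -3.97 0 0 0 0 5;-0.38 -3.97 0 0 0 0 5;-0.38 -3.97 0 0 0 0 5;-0.38 -3.97 0 0 0 0 5;-0.38 -3.97 0 0 0 0 5;-0.38 -3.97 0 0 0 0 5;-0.38 -3.97 0 0 0 0 5;-0.38 -3.97 0 0 0 0 5;-0.38 -3.97 0 0 0 0 5",
)

```text
clock: 13.63
eef_pos: [0.5155, -0.1423, 0.2339]
orientation: [-1.95, -2.456, 0.001]
ft_force: [0.4, -0.4, -4.0]
opening: 0.0595
finger_force: 20.0
```

Call:
apply_moves(
  plan="-0.38 -3.97 0 0 0 0 5;-0.38 -3.97 0 0 0 0 5;-0.38 -3.97 0 0 0 0 5;0 0 0 0 0 0 5;0 0 -3 0 0 0 5;0 0 -3.5 0 0 0 5;0 0 -3 0 0 0 5;0 0 -2 0 0 0 5;0 0 -1 0 0 0 5;0 0 -0.4 0 0 0 5",
)

```text
clock: 14.47
eef_pos: [0.5046, -0.2589, 0.1035]
orientation: [-1.949, -2.455, -0.0]
ft_force: [0.0, 0.3, -3.9]
opening: 0.0595
finger_force: 20.0
```

Call:
apply_moves(
  plan="0 0 0 0 0 0 5;0 0 -0.1 0 0 0 5;0 0 -0.1 0 0 0 5;0 0 -0.1 0 0 0 5;0 0 0 0 0 0 5;0 0 0 0 0 0 5;0 0 0 0 0 0 5;0 0 0 0 0 0 5;0 0 0 0 0 0 5;0 0 0 0 0 0 5",
)

```text
clock: 15.3
eef_pos: [0.5067, -0.2609, 0.1033]
orientation: [1.953, 2.46, -0.0]
ft_force: [1.0, -0.1, -2.0]
opening: 0.0595
finger_force: 20.0
```

Call:
apply_moves(
  plan="0 0 -0.1 0 0 0 5;0 0 0 0 0 0 5;0 0 0 0 0 0 8.7;0 0 0 0 0 0 8.7;0 0 0 0 0 0 8.7;0 0 0 0 0 0 8.7;0 0 1 0 0 0 8.7;0 0 3.5 0 0 0 8.7;0 0 3.5 0 0 0 8.7;0 0 3.5 0 0 0 8.7",
)

```text
clock: 16.13
eef_pos: [0.5061, -0.2604, 0.2184]
orientation: [-1.952, -2.46, -0.0]
ft_force: [0.4, -1.1, -0.5]
opening: 0.0866
finger_force: 0.0
```

Call:
apply_moves(
  plan="0 0 2.6 0 0 0 8.7;0.67 3.82 0 0 0 0 8.7;0.67 3.82 0 0 0 0 8.7;0.67 3.82 0 0 0 0 8.7;0.67 3.82 0 0 0 0 8.7;0.67 3.82 0 0 0 0 8.7;0.67 3.82 0 0 0 0 8.7;0.67 3.82 0 0 0 0 8.7;0.67 3.82 0 0 0 0 8.7;0.67 3.82 0 0 0 0 8.7",
)

```text
clock: 16.97
eef_pos: [0.5667, 0.0851, 0.2439]
orientation: [1.953, 2.46, 0.001]
ft_force: [0.1, -0.2, 0.4]
opening: 0.0872
finger_force: 0.0
```

Call:
apply_moves(
  plan="0.67 3.82 0 0 0 0 8.7;0.67 3.82 0 0 0 0 8.7;0.67 3.82 0 0 0 0 8.7;0.67 3.82 0 0 0 0 8.7;0 0 0 0 0 0 8.7;0 0 -3 0 0 0 8.7;0 0 -3 0 0 0 8.7;0 0 0 0 0 0 8.7;0 0 0 0 0 0 8.7;0 0 0 0 0 0 8.7",
)

```text
clock: 17.8
eef_pos: [0.5944, 0.2356, 0.1845]
orientation: [1.953, 2.459, 0.002]
ft_force: [0.5, -0.2, 0.3]
opening: 0.0867
finger_force: 0.0
```

Position is good; descend 8.8 cm, then close.

Call:
apply_moves(
  plan="0 0 -3 0 0 0 8.7;0 0 -3 0 0 0 8.7;0 0 -2 0 0 0 8.7;0 0 -0.8 0 0 0 8.7;0 0 0 0 0 0 8.7;0 0 0 0 0 0 8.7;0 0 0 0 0 0 8.7;0 0 0 0 0 0 5;0 0 0 0 0 0 5;0 0 0 0 0 0 5",
)

```text
clock: 18.63
eef_pos: [0.5942, 0.236, 0.0962]
orientation: [1.952, 2.46, 0.002]
ft_force: [0.6, 0.3, -0.1]
opening: 0.0742
finger_force: 0.0
```

Call:
apply_moves(
  plan="0 0 0 0 0 0 5;0 0 0 0 0 0 5;0 0 0 0 0 0 5;0 0 0 0 0 0 5;0 0 0 0 0 0 5;0 0 0 0 0 0 5;0 0 0 0 0 0 5;0 0 0 0 0 0 5;0 0 0 0 0 0 5;0 0 0 0 0 0 5",
)

```text
clock: 19.47
eef_pos: [0.5938, 0.236, 0.0953]
orientation: [1.953, 2.46, 0.001]
ft_force: [0.9, 0.1, 2.3]
opening: 0.0596
finger_force: 20.0
```

Call:
apply_moves(
  plan="0 0 2 0 0 0 5;0 0 4 0 0 0 5;0 0 4 0 0 0 5;0 0 4 0 0 0 5;-0.5 -1.8 0 0 0 0 5;-1 -3.73 0 0 0 0 5;-1 -3.73 0 0 0 0 5;-1 -3.73 0 0 0 0 5;-1 -3.73 0 0 0 0 5;-1 -3.73 0 0 0 0 5",
)

```text
clock: 20.3
eef_pos: [0.5366, 0.0301, 0.2337]
orientation: [-1.951, -2.459, 0.003]
ft_force: [1.0, -0.5, -3.0]
opening: 0.0597
finger_force: 20.0
```

Call:
apply_moves(
  plan="-1 -3.73 0 0 0 0 5;-1 -3.73 0 0 0 0 5;-1 -3.73 0 0 0 0 5;-1 -3.73 0 0 0 0 5;-1 -3.73 0 0 0 0 5;-0.4 -1.9 0 0 0 0 5;0 0 0 0 0 0 5;0 0 -3 0 0 0 5;0 0 -3.5 0 0 0 5;0 0 -3 0 0 0 5",
)

```text
clock: 21.13
eef_pos: [0.4838, -0.1733, 0.1384]
orientation: [-1.953, -2.459, -0.0]
ft_force: [0.2, 0.6, -3.6]
opening: 0.0598
finger_force: 20.0
```

Call:
apply_moves(
  plan="0 0 -2 0 0 0 5;0 0 -1 0 0 0 5;0 0 -0.3 0 0 0 5;0 0 0 0 0 0 5;0 0 -0.1 0 0 0 5;0 0 -0.1 0 0 0 5;0 0 -0.1 0 0 0 5;0 0 0 0 0 0 5;0 0 0 0 0 0 5;0 0 0 0 0 0 5",
)

```text
clock: 21.97
eef_pos: [0.4848, -0.1742, 0.1045]
orientation: [1.953, 2.46, 0.0]
ft_force: [-0.3, 0.9, -3.3]
opening: 0.0595
finger_force: 20.0
```

Call:
apply_moves(
  plan="0 0 -0.1 0 0 0 5;0 0 -0.05 0 0 0 5;0 0 0 0 0 0 5;0 0 0 0 0 0 8.7;0 0 0 0 0 0 8.7;0 0 0 0 0 0 8.7;0 0 0 0 0 0 8.7;0 0 1 0 0 0 8.7;0 0 3.5 0 0 0 8.7;0 0 3.5 0 0 0 8.7",
)

```text
clock: 22.8
eef_pos: [0.4834, -0.1735, 0.1825]
orientation: [-1.95, -2.457, 0.001]
ft_force: [1.5, -0.4, 0.2]
opening: 0.0864
finger_force: 0.0
```

Call:
apply_moves(
  plan="0 0 3 0 0 0 8.7;0.88 3.65 0 0 0 -0.11 8.7;0.88 3.65 0 0 0 -0.11 8.7;0.88 3.65 0 0 0 -0.11 8.7;0.88 3.65 0 0 0 -0.11 8.7;0.88 3.65 0 0 0 -0.11 8.7;0.88 3.65 0 0 0 -0.11 8.7;0.88 3.65 0 0 0 -0.11 8.7;0.88 3.65 0 0 0 -0.11 8.7;0.88 3.65 0 0 0 -0.11 8.7",
)

```text
clock: 23.63
eef_pos: [0.5638, 0.156, 0.2133]
orientation: [2.89, 1.231, 0.001]
ft_force: [-0.1, -0.9, 0.1]
opening: 0.0868
finger_force: 0.0
```

Call:
apply_moves(
  plan="0.88 3.65 0 0 0 -0.12 8.7;0.88 3.65 0 0 0 -0.12 8.7;0.88 3.65 0 0 0 -0.12 8.7;0.9 3.65 0 0 0 -0.12 8.7;0 0 -2 0 0 0.1 8.7;0 0 -3 0 0 -0.1 8.7;0 0 -3 0 0 -0.1 8.7;0 0 0 0 0 0 8.7;0 0 0 0 0 0 8.7;0 0 0 0 0 0 8.7",
)

```text
clock: 24.47
eef_pos: [0.6002, 0.3002, 0.1342]
orientation: [-3.12, -0.365, -0.004]
ft_force: [0.9, -0.0, 0.3]
opening: 0.087
finger_force: 0.0
```

```bash
python3 - <<'E'
from h import *
st=r.get_state();print(st['eef_pos'],st['orientation'],st['qpos'])
s=snap('side'); t=snap('top')
cv2.imwrite('pics/s3.png',np.hstack([cv2.resize(s['pixels'][60:360,150:400,::-1],(400,480)),cv2.resize(t['pixels'][120:300,300:450,::-1],(400,480))]))
for q in ((.5283,-.3478),(.5067,-.2609),(.4848,-.1742)):
    c=np.array(proj(t,[*q,.136])).astype(int)
    for k,a in knobs(t,(c[0]-12,c[1]-12,c[0]+12,c[1]+12)): print(q,a,ray(t,*k,.136).round(4))
E
```

```text
[0.60015299 0.30019315 0.13417283] [-3.11991146 -0.36460366 -0.003501  ] [2.97609112e-01 7.14731683e-01 1.40117255e+00 4.43529452e-05
 1.02341522e+00 1.63571085e+00]
(0.5283, -0.3478) 73 [ 0.5268 -0.3483  0.136 ]
(0.5067, -0.2609) 68 [ 0.5052 -0.2611  0.136 ]
(0.4848, -0.1742) 90 [ 0.4836 -0.1748  0.136 ]
```

View pics/s3.png

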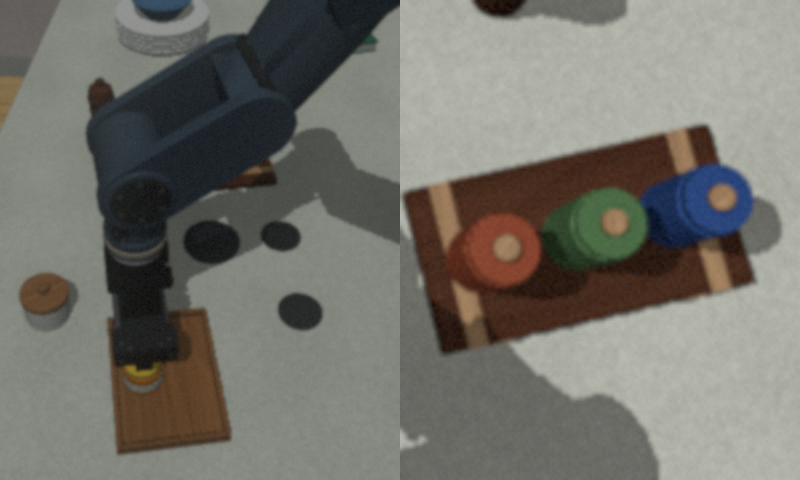

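All three canisters stand upright and well inside the board (right half: (507,247), (615,221), (722,197)). On the left, the honey pot is alone on the tray under the gripper at (143,372).

Call:
apply_moves(
  plan="0 0 -3 0 0 0 8.7;0 0 -3 0 0 0 8.7;0 0 -2.5 0 0 0 8.7;0 0 -1.2 0 0 0 8.7;0 0 0 0 0 0 8.7;0 0 0 0 0 0 8.7;0 0 0 0 0 0 8.7;0 0 0 0 0 0 5;0 0 0 0 0 0 5;0 0 0 0 0 0 5",
)

```text
clock: 25.4
eef_pos: [0.5999, 0.3003, 0.0369]
orientation: [-3.12, -0.362, -0.004]
ft_force: [0.7, 0.3, -0.6]
opening: 0.0745
finger_force: 0.0
```

Call:
apply_moves(
  plan="0 0 0 0 0 0 5;0 0 0 0 0 0 5;0 0 0 0 0 0 5;0 0 0 0 0 0 5;0 0 0 0 0 0 5;0 0 0 0 0 0 5;0 0 0 0 0 0 5;0 0 0 0 0 0 5;0 0 0 0 0 0 5;0 0 0 0 0 0 5",
)

```text
clock: 26.23
eef_pos: [0.5993, 0.2999, 0.0359]
orientation: [3.12, 0.362, 0.0]
ft_force: [-1.2, -1.6, 4.7]
opening: 0.0578
finger_force: 20.0
```

Call:
apply_moves(
  plan="0 0 2 0 0 0 5;0 0 4 0 0 0 5;0 0 4 0 0 0 5;-1.04 -3.55 0 0 0 0 5;-1.04 -3.55 0 0 0 0 5;-1.04 -3.55 0 0 0 0 5;-1.04 -3.55 0 0 0 0 5;-1.04 -3.55 0 0 0 0 5;-1.04 -3.55 0 0 0 0 5;-1.04 -3.55 0 0 0 0 5",
)

```text
clock: 27.07
eef_pos: [0.5251, 0.0506, 0.1347]
orientation: [-3.12, -0.362, 0.002]
ft_force: [0.5, 0.1, -2.2]
opening: 0.0577
finger_force: 20.0
```

Call:
apply_moves(
  plan="-1.04 -3.55 0 0 0 0 5;0 0 0 0 0 0 5;0 0 -3 0 0 0 5;0 0 -3 0 0 0 5;0 0 -2.2 0 0 0 5;0 0 -1 0 0 0 5;0 0 -0.5 0 0 0 5;0 0 0 0 0 0 5;0 0 0 0 0 0 5;0 0 0 0 0 0 5",
)

```text
clock: 27.9
eef_pos: [0.5169, 0.0162, 0.0396]
orientation: [3.12, 0.362, 0.004]
ft_force: [0.1, 0.9, -2.1]
opening: 0.0575
finger_force: 20.0
```

```bash
python3 - <<'E'
from h import *
s=snap('side'); t=snap('top'); print(r.get_state()['eef_pos'])
cv2.imwrite('pics/s4.png',np.hstack([cv2.resize(s['pixels'][150:270,200:350,::-1],(400,320)),cv2.resize(t['pixels'][120:240,170:320,::-1],(400,320))]))
E
```

```text
[0.51684458 0.01605153 0.03971018]
```

View pics/s4.png

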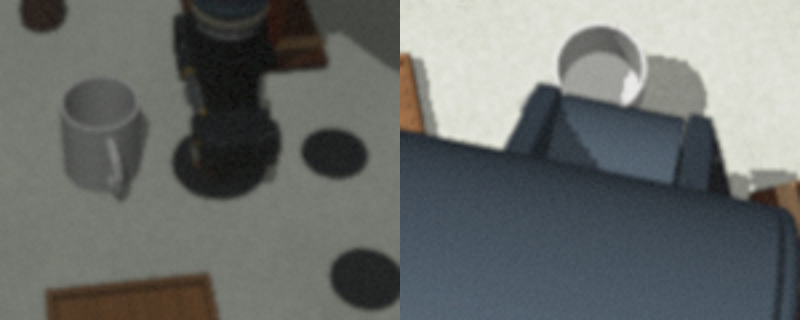

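The side view shows the gripper over the coaster at (220,165), clear of the mug; the pot itself is hidden. Lower 5–6 mm onto the slate.

Call:
apply_moves(
  plan="0 0 -0.2 0 0 0 5;0 0 -0.15 0 0 0 5;0 0 -0.1 0 0 0 5;0 0 -0.1 0 0 0 5;0 0 0 0 0 0 5;0 0 0 0 0 0 5;0 0 0 0 0 0 5;0 0 0 0 0 0 5;0 0 0 0 0 0 5;0 0 0 0 0 0 5",
)

```text
clock: 28.83
eef_pos: [0.5161, 0.016, 0.0338]
orientation: [3.12, 0.362, 0.001]
ft_force: [-1.2, -0.3, 5.5]
opening: 0.0576
finger_force: 20.0
```

Call:
apply_moves(
  plan="0 0 0 0 0 0 8.7;0 0 0 0 0 0 8.7;0 0 0 0 0 0 8.7;0 0 0 0 0 0 8.7;0 0 1 0 0 0 8.7;0 0 4 0 0 0 8.7;0 0 4 0 0 0 8.7;0 0 4 0 0 0 8.7;0 0 4 0 0 0 8.7;0 0 4 0 0 0.009 8.7",
)

```text
clock: 29.67
eef_pos: [0.5153, 0.0162, 0.2456]
orientation: [3.119, 0.376, 0.0]
ft_force: [0.9, -0.2, 0.0]
opening: 0.087
finger_force: 0.0
```

Call:
apply_moves(
  plan="-0.23 -1.36 0 0 0 0.12 8.7;-0.23 -1.36 0 0 0 0.12 8.7;-0.23 -1.36 0 0 0 0.12 8.7;-0.23 -1.36 0 0 0 0.12 8.7;-0.23 -1.36 0 0 0 0.12 8.7;-0.23 -1.36 0 0 0 0.12 8.7;-0.23 -1.36 0 0 0 0.12 8.7;-0.23 -1.36 0 0 0 0.12 8.7;-0.23 -1.36 0 0 0 0.12 8.7;-0.23 -1.36 0 0 0 0.12 8.7",
)

```text
clock: 30.5
eef_pos: [0.4924, -0.1204, 0.2436]
orientation: [2.356, 2.078, 0.0]
ft_force: [0.2, -0.6, 0.4]
opening: 0.087
finger_force: 0.0
```

Call:
apply_moves(
  plan="-0.23 -1.36 0 0 0 0.12 8.7;-0.23 -1.36 0 0 0 0.12 8.7;-0.23 -1.36 0 0 0 0.12 8.7;-0.12 -1.36 0 0 0 0 8.7;0 0 -3 0 0 0 8.7;0 0 -3 0 0 0 8.7;0 0 0 0 0 0 8.7;0 0 0 0 0 0 8.7;0 0 0 0 0 0 8.7;0 0 0 0 0 0 8.7",
)

```text
clock: 31.33
eef_pos: [0.4859, -0.1749, 0.1847]
orientation: [1.952, 2.458, 0.001]
ft_force: [-0.3, -0.1, 0.7]
opening: 0.0871
finger_force: 0.0
```

```bash
python3 - <<'E'
from h import *
st=r.get_state();print(st['eef_pos'],st['orientation'])
s=snap('side'); t=snap('top')
cv2.imwrite('pics/s5.png',np.hstack([cv2.resize(s['pixels'][150:270,200:350,::-1],(400,320)),cv2.resize(t['pixels'][120:240,170:320,::-1],(400,320))]))
for n,s in(('top',t),('side',s)):
    P=cloud(s);h=cv2.cvtColor(s['pixels'],cv2.COLOR_RGB2HSV)
    m=(h[...,0]>20)&(h[...,0]<35)&(h[...,1]>110)&(abs(P[...,1])<.1)&(P[...,2]>.03)&(P[...,2]<.08)
    v,u=np.nonzero(m); print(n,len(u),ray(s,u.mean(),v.mean(),.056))
E
```

```text
[ 0.48592807 -0.17485388  0.18471071] [1.95157188e+00 2.45773140e+00 5.77199963e-04]
top 428 [0.51355291 0.01545893 0.056     ]
side 247 [0.516933   0.02238405 0.056     ]
```

View pics/s5.png

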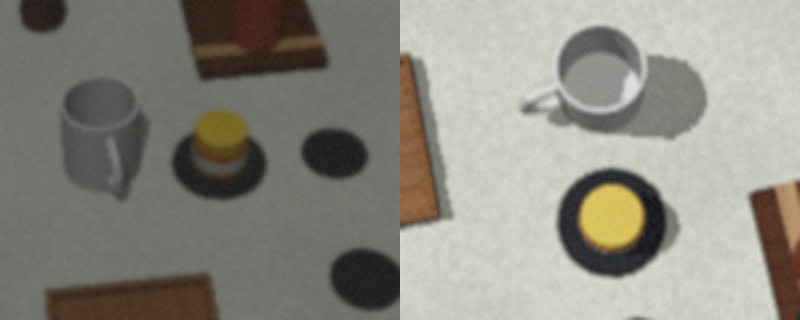

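The honey pot stands centred on the coaster: yellow lid at (611,217), slate at (611,222) in the top half. Now terracotta goes back.

Call:
apply_moves(
  plan="-0.1 0.07 -3 0 0 0 8.7;0 0 -3 0 0 0 8.7;0 0 -1.6 0 0 0 8.7;0 0 -0.5 0 0 0 8.7;0 0 0 0 0 0 8.7;0 0 0 0 0 0 8.7;0 0 0 0 0 0 8.7;0 0 0 0 0 0 8.7;0 0 0 0 0 0 8.7;0 0 0 0 0 0 8.7",
)

```text
clock: 32.27
eef_pos: [0.4843, -0.1739, 0.1028]
orientation: [1.952, 2.46, 0.0]
ft_force: [-0.6, -0.5, 0.4]
opening: 0.0869
finger_force: 0.0
```

Call:
apply_moves(
  plan="0 0 0 0 0 0 5;0 0 0 0 0 0 5;0 0 0 0 0 0 5;0 0 0 0 0 0 5;0 0 0 0 0 0 5;0 0 0 0 0 0 5;0 0 0 0 0 0 5;0 0 0 0 0 0 5;0 0 0 0 0 0 5;0 0 0 0 0 0 5",
)

```text
clock: 33.1
eef_pos: [0.4842, -0.1737, 0.1021]
orientation: [1.953, 2.46, 0.001]
ft_force: [1.9, 1.4, -0.3]
opening: 0.0598
finger_force: 20.0
```

Call:
apply_moves(
  plan="0 0 2 0 0 0 5;0 0 4 0 0 0 5;0 0 4 0 0 0 5;0 0 4 0 0 0 5;0.5 1.8 0 0 0 0 5;1 3.73 0 0 0 0 5;1 3.73 0 0 0 0 5;1 3.73 0 0 0 0 5;1 3.73 0 0 0 0 5;1 3.73 0 0 0 0 5",
)

```text
clock: 33.93
eef_pos: [0.5376, 0.0324, 0.2411]
orientation: [-1.952, -2.458, 0.004]
ft_force: [1.4, 0.1, -3.3]
opening: 0.0596
finger_force: 20.0
```

Call:
apply_moves(
  plan="1 3.73 0 0 0 0 5;1 3.73 0 0 0 0 5;1 3.73 0 0 0 0 5;1 3.73 0 0 0 0 5;1 3.73 0 0 0 0 5;0.5 1.93 0 0 0 0 5;0 0 0 0 0 0 5;0 0 -3 0 0 0 5;0 0 -3.5 0 0 0 5;0 0 -3 0 0 0 5",
)

```text
clock: 34.77
eef_pos: [0.5923, 0.2357, 0.145]
orientation: [-1.952, -2.46, 0.005]
ft_force: [-0.3, -0.0, -3.0]
opening: 0.0597
finger_force: 20.0
```

Call:
apply_moves(
  plan="0 0 -2.5 0 0 0 5;0 0 -1.3 0 0 0 5;0 0 -0.7 0 0 0 5;0 0 0 0 0 0 5;0 0 0 0 0 0 5;0 0 0 0 0 0 5;0 0 0 0 0 0 5;0 0 0 0 0 0 5;0 0 0 0 0 0 5;0 0 0 0 0 0 5",
)

```text
clock: 35.6
eef_pos: [0.5941, 0.2367, 0.1028]
orientation: [1.953, 2.46, 0.001]
ft_force: [0.0, 0.0, -2.6]
opening: 0.0596
finger_force: 20.0
```

Call:
apply_moves(
  plan="0 0 -0.3 0 0 0 5;0 0 -0.2 0 0 0 5;0 0 -0.15 0 0 0 5;0 0 -0.1 0 0 0 5;0 0 -0.1 0 0 0 5;0 0 -0.05 0 0 0 5;0 0 0 0 0 0 5;0 0 0 0 0 0 5;0 0 0 0 0 0 5;0 0 0 0 0 0 5",
)

```text
clock: 36.43
eef_pos: [0.5937, 0.2367, 0.094]
orientation: [-1.953, -2.461, 0.0]
ft_force: [-2.2, -0.5, 4.9]
opening: 0.0595
finger_force: 20.0
```

Call:
apply_moves(
  plan="0 0 0 0 0 0 8.7;0 0 0 0 0 0 8.7;0 0 0 0 0 0 8.7;0 0 0 0 0 0 8.7;0 0 1 0 0 0 8.7;0 0 3.5 0 0 0 8.7;0 0 3.5 0 0 0 8.7;0 0 3.5 0 0 0 8.7;0 0 3.5 0 0 0 8.7;-0.67 -3.83 0 0 0 0 8.7",
)

```text
clock: 37.27
eef_pos: [0.593, 0.2041, 0.2523]
orientation: [1.939, 2.457, 0.028]
ft_force: [1.9, -0.7, 0.0]
opening: 0.0869
finger_force: 0.0
```

Call:
apply_moves(
  plan="-0.67 -3.83 0 0 0 0 8.7;-0.67 -3.83 0 0 0 0 8.7;-0.67 -3.83 0 0 0 0 8.7;-0.67 -3.83 0 0 0 0 8.7;-0.67 -3.83 0 0 0 0 8.7;-0.67 -3.83 0 0 0 0 8.7;-0.67 -3.83 0 0 0 0 8.7;-0.67 -3.83 0 0 0 0 8.7;-0.67 -3.83 0 0 0 0 8.7;-0.67 -3.83 0 0 0 0 8.7",
)

```text
clock: 38.1
eef_pos: [0.5197, -0.1865, 0.2439]
orientation: [1.952, 2.46, 0.0]
ft_force: [0.1, -1.0, -0.3]
opening: 0.0872
finger_force: 0.0
```

Call:
apply_moves(
  plan="-0.67 -3.83 0 0 0 0 8.7;-0.67 -3.83 0 0 0 0 8.7;0 0 0 0 0 0 8.7;0 0 -3 0 0 0 8.7;0 0 -3 0 0 0 8.7;0 0 0 0 0 0 8.7;0 0 0 0 0 0 8.7;0 0 0 0 0 0 8.7;0 0 0 0 0 0 8.7;0 0 0 0 0 0 8.7",
)

```text
clock: 38.93
eef_pos: [0.5078, -0.2616, 0.185]
orientation: [1.95, 2.458, -0.0]
ft_force: [0.1, 0.2, 0.2]
opening: 0.0868
finger_force: 0.0
```

```bash
python3 - <<'E'
from h import *
st=r.get_state();print(st['eef_pos'],st['orientation'])
t=snap('top')
for k,a in knobs(t,(70,140,180,220)): print(k.round(1),a,ray(t,*k,.128).round(4))
E
```

```text
[ 0.50784549 -0.26161189  0.18496515] [ 1.94993491e+00  2.45848654e+00 -2.50374552e-05]
[147.5 158.4] 85 [0.5925 0.2353 0.128 ]
```

Call:
apply_moves(
  plan="-0.1 0.07 -3 0 0 0 8.7;0 0 -3 0 0 0 8.7;0 0 -1.6 0 0 0 8.7;0 0 -0.5 0 0 0 8.7;0 0 0 0 0 0 8.7;0 0 0 0 0 0 8.7;0 0 0 0 0 0 8.7;0 0 0 0 0 0 8.7;0 0 0 0 0 0 5;0 0 0 0 0 0 5",
)

```text
clock: 39.82
eef_pos: [0.5062, -0.2609, 0.1029]
orientation: [1.952, 2.459, 0.0]
ft_force: [-0.6, 0.3, -0.5]
opening: 0.0799
finger_force: 0.0
```

Call:
apply_moves(
  plan="0 0 0 0 0 0 5;0 0 0 0 0 0 5;0 0 0 0 0 0 5;0 0 0 0 0 0 5;0 0 0 0 0 0 5;0 0 0 0 0 0 5;0 0 0 0 0 0 5;0 0 0 0 0 0 5;0 0 0 0 0 0 5;0 0 0 0 0 0 5",
)

```text
clock: 40.65
eef_pos: [0.5063, -0.2607, 0.1023]
orientation: [1.953, 2.46, 0.001]
ft_force: [3.8, 1.3, 2.4]
opening: 0.0595
finger_force: 20.0
```

Call:
apply_moves(
  plan="0 0 2 0 0 0 5;0 0 4 0 0 0 5;0 0 4 0 0 0 5;0 0 4 0 0 0 5;0.2 2 0 0 0 0 5;0.38 3.96 0 0 0 0 5;0.38 3.96 0 0 0 0 5;0.38 3.96 0 0 0 0 5;0.38 3.96 0 0 0 0 5;0.38 3.96 0 0 0 0 5",
)

```text
clock: 41.48
eef_pos: [0.5244, -0.041, 0.2406]
orientation: [-1.951, -2.457, 0.005]
ft_force: [1.3, 0.2, -3.0]
opening: 0.0596
finger_force: 20.0
```

Call:
apply_moves(
  plan="0.38 3.96 0 0 0 0 5;0.38 3.96 0 0 0 0 5;0.38 3.96 0 0 0 0 5;0.38 3.96 0 0 0 0 5;0.38 3.96 0 0 0 0 5;0.38 3.96 0 0 0 0 5;0.38 3.96 0 0 0 0 5;0.38 3.96 0 0 0 0 5;0.38 3.96 0 0 0 0 5;0.38 3.96 0 0 0 0 5",
)

```text
clock: 42.32
eef_pos: [0.5629, 0.3539, 0.2398]
orientation: [-1.952, -2.46, 0.01]
ft_force: [-0.1, -1.1, -3.2]
opening: 0.0595
finger_force: 20.0
```

Call:
apply_moves(
  plan="0.06 0.06 0 0 0 0 5;0 0 0 0 0 0 5;0 0 -3 0 0 0 5;0 0 -3.5 0 0 0 5;0 0 -3 0 0 0 5;0 0 -2.5 0 0 0 5;0 0 -1.4 0 0 0 5;0 0 -0.5 0 0 0 5;0 0 0 0 0 0 5;0 0 0 0 0 0 5",
)

```text
clock: 43.15
eef_pos: [0.5656, 0.353, 0.1032]
orientation: [1.954, 2.46, -0.001]
ft_force: [-0.1, 0.4, -3.2]
opening: 0.0592
finger_force: 20.0
```

Call:
apply_moves(
  plan="0 0 0 0 0 0 5;0 0 0 0 0 0 5;0 0 0 0 0 0 5;0 0 0 0 0 0 5;0 0 0 0 0 0 5;0 0 0 0 0 0 5;0 0 0 0 0 0 5;0 0 0 0 0 0 5;0 0 0 0 0 0 5;0 0 0 0 0 0 5",
)

```text
clock: 43.98
eef_pos: [0.5653, 0.354, 0.1029]
orientation: [-1.953, -2.461, 0.0]
ft_force: [-0.8, -0.1, -4.2]
opening: 0.0596
finger_force: 20.0
```

Call:
apply_moves(
  plan="0.05 0 -0.3 0 0 0 5;0 0 -0.2 0 0 0 5;0 0 -0.15 0 0 0 5;0 0 -0.1 0 0 0 5;0 0 -0.1 0 0 0 5;0 0 -0.05 0 0 0 5;0 0 0 0 0 0 5;0 0 0 0 0 0 5;0 0 0 0 0 0 5;0 0 0 0 0 0 5",
)

```text
clock: 44.82
eef_pos: [0.5657, 0.3541, 0.0944]
orientation: [-1.953, -2.46, 0.0]
ft_force: [-1.9, -0.4, -0.2]
opening: 0.0596
finger_force: 20.0
```

Call:
apply_moves(
  plan="0 0 -0.03 0 0 0 5;0 0 0 0 0 0 8.7;0 0 0 0 0 0 8.7;0 0 0 0 0 0 8.7;0 0 0 0 0 0 8.7;0 0 1 0 0 0 8.7;0 0 3.5 0 0 0 8.7;0 0 3.5 0 0 0 8.7;0 0 3.5 0 0 0 8.7;0 0 3.5 0 0 0 8.7",
)

```text
clock: 45.65
eef_pos: [0.5658, 0.3539, 0.246]
orientation: [1.953, 2.46, 0.001]
ft_force: [0.9, 0.5, -0.3]
opening: 0.0865
finger_force: 0.0
```

Call:
apply_moves(
  plan="-0.21 -3.9 0 0 0 0 8.7;-0.21 -3.9 0 0 0 0 8.7;-0.21 -3.9 0 0 0 0 8.7;-0.21 -3.9 0 0 0 0 8.7;-0.21 -3.9 0 0 0 0 8.7;-0.21 -3.9 0 0 0 0 8.7;-0.21 -3.9 0 0 0 0 8.7;-0.21 -3.9 0 0 0 0 8.7;-0.21 -3.9 0 0 0 0 8.7;-0.21 -3.9 0 0 0 0 8.7",
)

```text
clock: 46.48
eef_pos: [0.5447, -0.0379, 0.2448]
orientation: [1.952, 2.46, 0.001]
ft_force: [0.0, -0.2, 0.5]
opening: 0.0866
finger_force: 0.0
```

Call:
apply_moves(
  plan="-0.21 -3.9 0 0 0 0 8.7;-0.21 -3.9 0 0 0 0 8.7;-0.21 -3.9 0 0 0 0 8.7;-0.21 -3.9 0 0 0 0 8.7;-0.21 -3.9 0 0 0 0 8.7;-0.21 -3.9 0 0 0 0 8.7;-0.21 -3.9 0 0 0 0 8.7;-0.21 -3.9 0 0 0 0 8.7;0 0 0 0 0 0 8.7;0 0 -3 0 0 0 8.7",
)

```text
clock: 47.32
eef_pos: [0.531, -0.3542, 0.2199]
orientation: [1.948, 2.445, -0.002]
ft_force: [0.7, -1.2, 0.1]
opening: 0.0869
finger_force: 0.0
```

Call:
apply_moves(
  plan="0 0 -3 0 0 0 8.7;0 0 0 0 0 0 8.7;0 0 0 0 0 0 8.7;0 0 0 0 0 0 8.7;0 0 0 0 0 0 8.7;0 0 0 0 0 0 8.7;0 0 0 0 0 0 8.7;0 0 0 0 0 0 8.7;0 0 0 0 0 0 8.7;0 0 0 0 0 0 8.7",
)

```text
clock: 48.15
eef_pos: [0.5281, -0.348, 0.1841]
orientation: [1.953, 2.46, -0.0]
ft_force: [0.4, -0.5, -0.5]
opening: 0.0869
finger_force: 0.0
```

```bash
python3 - <<'E'
from h import *
st=r.get_state();print(st['eef_pos'],st['orientation'])
t=snap('top')
for k,a in knobs(t,(70,140,180,220)): print(k.round(1),a,ray(t,*k,.128).round(4))
E
```

```text
[ 0.52814288 -0.3479601   0.18407139] [ 1.95264121e+00  2.46049529e+00 -1.37660962e-04]
[147.5 158.2] 86 [0.5929 0.2353 0.128 ]
[ 91.1 170.3] 64 [0.564  0.3533 0.128 ]
```

Green and terracotta are back to within 1 mm. Next is blue: down 7.9 cm to 0.105.

Call:
apply_moves(
  plan="0 0 -3 0 0 0 8.7;0 0 -3 0 0 0 8.7;0 0 -1.4 0 0 0 8.7;0 0 -0.5 0 0 0 8.7;0 0 0 0 0 0 8.7;0 0 0 0 0 0 8.7;0 0 0 0 0 0 8.7;0 0 0 0 0 0 8.7;0 0 0 0 0 0 5;0 0 0 0 0 0 5",
)

```text
clock: 49.03
eef_pos: [0.5285, -0.3483, 0.1057]
orientation: [1.952, 2.459, -0.0]
ft_force: [-0.5, -0.3, 0.1]
opening: 0.08
finger_force: 0.0
```

Call:
apply_moves(
  plan="0 0 0 0 0 0 5;0 0 0 0 0 0 5;0 0 0 0 0 0 5;0 0 0 0 0 0 5;0 0 0 0 0 0 5;0 0 0 0 0 0 5;0 0 0 0 0 0 5;0 0 0 0 0 0 5;0 0 0 0 0 0 5;0 0 0 0 0 0 5",
)

```text
clock: 49.87
eef_pos: [0.5283, -0.348, 0.1049]
orientation: [1.953, 2.46, 0.0]
ft_force: [1.7, 0.5, 0.9]
opening: 0.0597
finger_force: 20.0
```

Call:
apply_moves(
  plan="0 0 2 0 0 0 5;0 0 4 0 0 0 5;0 0 4 0 0 0 5;0 0 4 0 0 0 5;0.05 2 0 0 0 0 5;0.05 3.95 0 0 0 0 5;0.05 3.95 0 0 0 0 5;0.05 3.95 0 0 0 0 5;0.05 3.95 0 0 0 0 5;0.05 3.95 0 0 0 0 5",
)

```text
clock: 50.7
eef_pos: [0.5293, -0.1286, 0.2436]
orientation: [-1.952, -2.457, 0.002]
ft_force: [0.8, -0.2, -4.6]
opening: 0.0599
finger_force: 20.0
```

Call:
apply_moves(
  plan="0.05 3.95 0 0 0 0 5;0.05 3.95 0 0 0 0 5;0.05 3.95 0 0 0 0 5;0.05 3.95 0 0 0 0 5;0.05 3.95 0 0 0 0 5;0.05 3.95 0 0 0 0 5;0.05 3.95 0 0 0 0 5;0.05 3.95 0 0 0 0 5;0.05 3.95 0 0 0 0 5;0.05 3.95 0 0 0 0 5",
)

```text
clock: 51.53
eef_pos: [0.5345, 0.2658, 0.2434]
orientation: [-1.952, -2.46, 0.006]
ft_force: [1.0, -0.0, -4.0]
opening: 0.0595
finger_force: 20.0
```

Call:
apply_moves(
  plan="0.06 2 0 0 0 0 5;0 0 0 0 0 0 5;0 0 0 0 0 0 5;0 0 0 0 0 0 5;0 0 0 0 0 0 5;0 0 0 0 0 0 5;0 0 0 0 0 0 5;0 0 0 0 0 0 5;0 0 0 0 0 0 5;0 0 0 0 0 0 5",
)

```text
clock: 52.37
eef_pos: [0.5368, 0.2842, 0.2448]
orientation: [1.954, 2.46, 0.0]
ft_force: [0.2, -0.2, -3.8]
opening: 0.0597
finger_force: 20.0
```

Call:
apply_moves(
  plan="0 0.05 -3 0 0 0 5;0 0 -3.5 0 0 0 5;0 0 -3 0 0 0 5;0 0 -2.5 0 0 0 5;0 0 -1.4 0 0 0 5;0 0 -0.5 0 0 0 5;0 0 0 0 0 0 5;0 0 0 0 0 0 5;0 0 0 0 0 0 5;0 0 0 0 0 0 5",
)

```text
clock: 53.2
eef_pos: [0.5378, 0.2854, 0.1074]
orientation: [1.952, 2.459, 0.004]
ft_force: [-0.6, -0.0, -3.0]
opening: 0.0598
finger_force: 20.0
```

Call:
apply_moves(
  plan="0 0 -0.3 0 0 0 5;0 0 -0.2 0 0 0 5;0 0 -0.15 0 0 0 5;0 0 -0.1 0 0 0 5;0 0 -0.05 0 0 0 5;0 0 0 0 0 0 5;0 0 0 0 0 0 5;0 0 0 0 0 0 5;0 0 0 0 0 0 5;0 0 0 0 0 0 5",
)

```text
clock: 54.03
eef_pos: [0.5367, 0.2851, 0.0978]
orientation: [1.953, 2.461, 0.0]
ft_force: [-0.4, -0.6, -3.1]
opening: 0.0596
finger_force: 20.0
```

Call:
apply_moves(
  plan="0 0 -0.05 0 0 0 5;0 0 -0.05 0 0 0 5;0 0 0 0 0 0 5;0 0 0 0 0 0 5;0 0 0 0 0 0 5;0 0 0 0 0 0 5;0 0 0 0 0 0 5;0 0 0 0 0 0 5;0 0 0 0 0 0 5;0 0 0 0 0 0 5",
)

```text
clock: 54.87
eef_pos: [0.5367, 0.2851, 0.0969]
orientation: [1.953, 2.461, 0.0]
ft_force: [-0.4, 0.1, -0.7]
opening: 0.0594
finger_force: 20.0
```

Touching. Release, rise, and retreat toward -y at height.

Call:
apply_moves(
  plan="0 0 -0.03 0 0 0 5;0 0 0 0 0 0 8.7;0 0 0 0 0 0 8.7;0 0 0 0 0 0 8.7;0 0 0 0 0 0 8.7;0 0 1 0 0 0 8.7;0 0 3.5 0 0 0 8.7;0 0 3.5 0 0 0 8.7;0 0 3.5 0 0 0 8.7;0 0 3.5 0 0 0 8.7",
)

```text
clock: 55.7
eef_pos: [0.5364, 0.2849, 0.2487]
orientation: [1.953, 2.461, 0.0]
ft_force: [1.5, 0.5, -0.4]
opening: 0.0867
finger_force: 0.0
```

Call:
apply_moves(
  plan="-0.3 -3.9 0 0 0 0 8.7;-0.3 -3.9 0 0 0 0 8.7;-0.3 -3.9 0 0 0 0 8.7;-0.3 -3.9 0 0 0 0 8.7;-0.3 -3.9 0 0 0 0 8.7;-0.3 -3.9 0 0 0 0 8.7;-0.3 -3.9 0 0 0 0 8.7;-0.3 -3.9 0 0 0 0 8.7;-0.3 -3.9 0 0 0 0 8.7;-0.3 -3.9 0 0 0 0 8.7",
)

```text
clock: 56.53
eef_pos: [0.5062, -0.1068, 0.2474]
orientation: [1.952, 2.46, 0.001]
ft_force: [1.0, 0.0, -0.1]
opening: 0.087
finger_force: 0.0
```

Call:
apply_moves(
  plan="-0.3 -3.9 0 0 0 0 8.7;-0.3 -3.9 0 0 0 0 8.7;-0.3 -3.9 0 0 0 0 8.7;-0.3 -3.9 0 0 0 0 8.7;0 0 0 0 0 0 8.7;0 0 0 0 0 0 8.7;0 0 0 0 0 0 8.7;0 0 0 0 0 0 8.7;0 0 0 0 0 0 8.7;0 0 0 0 0 0 8.7",
)

```text
clock: 57.37
eef_pos: [0.4948, -0.2594, 0.2466]
orientation: [-1.95, -2.463, -0.0]
ft_force: [-1.2, -0.3, -0.8]
opening: 0.0872
finger_force: 0.0
```

```bash
python3 - <<'E'
from h import *
s=snap('side'); t=snap('top')
for k,a in knobs(t,(70,140,180,220)): print(k.round(1),a,ray(t,*k,.128).round(4))
cv2.imwrite('pics/end.png',np.hstack([cv2.resize(s['pixels'][160:360,190:350,::-1],(400,500)),cv2.resize(t['pixels'][110:260,70:290,::-1],(400,273)) if 0 else cv2.resize(t['pixels'][100:260,140-70:270,::-1],(400,500))]))
E
```

```text
[147.5 158.2] 83 [0.5929 0.2353 0.128 ]
[ 91.1 170.3] 64 [0.564  0.3533 0.128 ]
[122.7 184.2] 70 [0.5353 0.2842 0.128 ]
```

View pics/end.png

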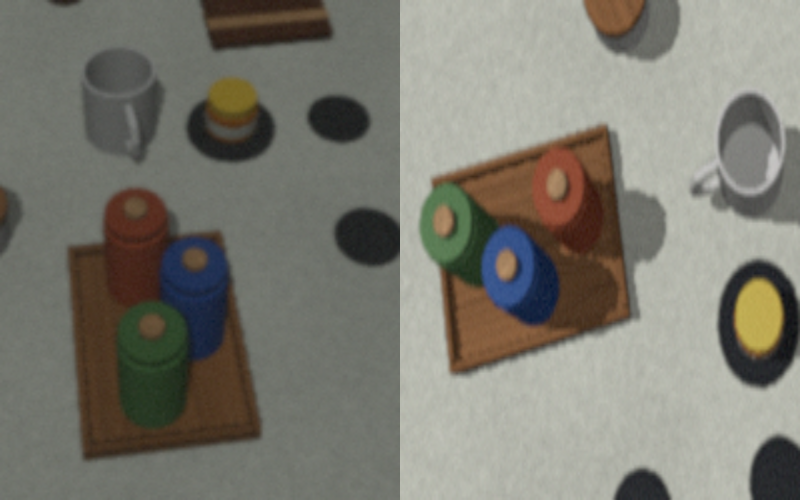

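The final picture shows all three canisters upright and back within 1 mm of their start (knobs at (443,221), (507,264), (557,185)), and the honey pot centred on the coaster at (759,315). The mug is undisturbed and the arm is clear.

```bash
python3 -c "
from plant import r
print(r.hand_in())"
```

```text
the job is handed in; nothing more can be done
None
```

The job is handed in: the honey pot stands in the middle of the slate coaster, and all three canisters are back upright on the tray within about 1 mm of where they started, at about 57 s of the 144 s allowed.

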